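# Long battery pack into the covered tray

### The job

At this dismantling bench, take the long battery pack and lay it flat inside the half-covered metal battery tray. It is longer than the tray's opening, so tilt it to feed one end in under the cover, then level it and set it down gently on the tray's floor. Leave the short pack and the power adapter where they lie.

Things in the scene. Friction and masses are not known exactly. Their poses are not given: they have to be found in the camera images.
- long_pack_center (a point): Centre (half-way up) of the long battery pack: a loose grey plastic block with black end bands and a paper label, 170 long (its x) x 40 wide (its y) x 28 mm high (its z, up); about 0.4 kg. It lies flat on the bench, free on all sides, with its x axis roughly away from the robot. Both ends are equivalent.
- tray: Fixed metal tray; origin: centre of underside. Inside 220 (x) x 130 mm (y), walls and floor 4 mm, open rims 64 mm high. A fixed cover (underside 64, top 67, bolt heads 69 mm high) spans x +30 to +114 mm, full width, on the side away from the robot; the top is open from x -110 to +30 mm (140 x 130 mm), nearer the robot. Pack lying flat on the floor: its centre 18 mm above the origin.
- short_pack_center (a point): Centre (half-way up) of a bystander: a short battery pack of the same make, 95 x 40 x 28 mm, loose on the bench. Not to be moved.
- adapter_center (a point): Centre (half-way up) of a bystander: a black power adapter brick, 108 x 48 x 30 mm, loose on the bench. Not to be moved.
Mind the look-alikes: they are no part of the job. What is shaped like the part that bears long_pack_center but pink is not meant.

How it is judged:
At the end, for the whole second after the job is handed in: The long pack lies at rest inside the tray, flat on its floor: tilted under 10 degrees, its centre less than 28 mm above the tray's underside and within 35 mm (tray x) and 50 mm (tray y) of the tray's middle (x of long_pack_center in the frame of tray between -0.035 and 0.035 m and y of long_pack_center in the frame of tray between -0.05 and 0.05 m and z of long_pack_center in the frame of tray between 0.008 and 0.028 m and angle between the z axis of long_pack_center and the z axis of tray, either way round below 0.175 rad and linear speed of long_pack below 0.02 m/s); the robot touches nothing.
It fails at once if the long pack is dropped into the tray: moving faster than 0.5 m/s over the tray while the fingers do not touch it (horizontal distance between long_pack_center and tray below 0.15 m and contact force between the fingers and long_pack below 0.05 N and linear speed of long_pack above 0.5 m/s).
It fails at once if the short pack is moved more than 30 mm (distance of short_pack_center from where it was at the start of the episode above 0.03 m).
It fails at once if the power adapter is moved more than 30 mm (distance of adapter_center from where it was at the start of the episode above 0.03 m).
It also fails if it takes over 42 s, if anything falls off the work surface, if the arm or the gripper's body presses on something with over 40 N, if the wrist force passes 120 N, or if a joint passes its speed limit or range.

### The arm

A 6-joint arm with a two-finger parallel gripper is mounted at the origin on the work surface. World frame = base frame: x ahead of the robot, y to its left, z up, the work surface at z = 0. Lengths are in m, angles in rad, forces in N, time in s.
With the tool pointing down it reaches from about 0.4 to 0.825 m from the base axis. Payload 7 kg.
Tool frame: the origin (TCP) lies on the centre line of the jaws, within the pads' length; the fingertips stand 22 mm ahead of it and the grasp point (between the pads) lies 3 mm ahead of it; z points along the fingers, y is the line along which they close (so a half turn about z gives the same grasp; the last joint's range is limited). The gripper opens to 88 mm and grips with 3 to 60 N. Pads are 19 mm wide; open, the fingers measure 130 mm over their backs; the gripper's body (78 mm by 193 mm) begins 47 mm behind the grasp point.
Start: joints at [-0.838, 0.359, 0.012, 0, -1.224, -0.288], TCP at [0.29, -0.609, 0.249] pointing down, gripper open.
Joint ranges: [-3.07, 3.07], [-1.43, 2.12], [-1.02, 1.25], [-3.03, 1.67], [-3.05, -0], [-3.03, 3.03]. Speed limits (rad/s): [2.39, 2.39, 3.01, 3.14, 3.14, 3.14].

### API

Orientations are given as [roll, pitch, yaw] about the fixed x, y, z axes, in that order (R = Rz(yaw) Ry(pitch) Rx(roll)).
In Python, from station import monitor, viewer, order gives the robot as it stands. The module is installed in compiled form; this text tells all that it offers.
- The arm moves only by the tool servo_tool, never from a script. Its argument "targets" is a list of rows, each an object with "angular": the turn, a rotation vector about the tool's x, y, z in degrees, a list of three; "xyz": the shift along the tool's x, y, z in cm, a list of three; "claw": the finger opening in cm, from 0 to 8.76. A call has 1 to 20 rows; each row shifts and turns the commanded pose from where the row before left it, along the tool's axes as they then stand; what a row does not reach is not made up. A row lasts 1/10 s, in which the tool goes at most 50 mm and 8.59 degrees, less where a joint would pass 70% of its speed; a pose out of reach is approached as far as the arm can. A call is refused whole if a number of a shift passes 5 or a number of a turn 8.59, either way. A call with a gripper value outside its range is refused whole. The fingers move at their own pace and stop on an object; "force" is the grip in N (left out, the last holds). Time passes only in rows, so rows that do not move let the fingers close. It gives the time, the measured TCP pose, the force, the opening and the grip force at its end, in the units of the state.
- monitor.get_state(): the state, without advancing time (a new reading comes with each control period).
- viewer.grab_frame(name): name is "scene" or "top" or "wrist"; returns a dict with "color" (420x560x3 uint8, blue, green, red), "fovy" (degrees; the focal length in pixels is half the picture's height over the tangent of half this angle, whatever the lens; pixels are square), "cx", "cy" (the principal point, pixels), "R" (3x3) and "t" (3): a world point X has camera coordinates R X + t. Camera axes: x right, y down, z forward; pixel columns grow to the right and rows downward; lengths in m; the calibration is good to about 2 mm. A picture is of the moment at which its call begins. There is no depth.
- order.job_done(): hands the job in; it is judged then, once.
The state is a dict: "t": time; "q": joint angles; "qd": joint speeds; "joint_efforts": joint torques, N m; "eef_pos": TCP position; "ee_rot": TCP orientation; "force": force on the tool from outside, world axes, zero at the start; "moment": the same for the moment, N m; "width": finger opening in m; "gripper_force": force on a finger pad.
Only numpy, scipy, OpenCV 4.12 (cv2) and the standard library are available. Lean on these libraries where they do the work, as an engineer would, in place of code of your own. Each camera call takes 0.05 s, during which the arm holds its last target. There are 200 camera calls.

## Working session

There is one attempt and no reset: what is moved stays moved. The work goes in short steps, Python scripts to look and compute and a tool call to move; the robot and the scene stay as the last step left them, time stands still between calls to the robot, and variables do not carry over. Pictures are saved under pics/ and viewed, at most 10 in all, crops included, and the job is handed in when it is done.

Besides the shell and the picture viewer there is one more tool, called after "Call:" as name(argument=value, ...) on one line, values as JSON. servo_tool: Moves the arm, as the interface text tells. Its arguments: {"type":"object","properties":{"targets":{"type":"array"},"force":{"type":"number"}},"required":["targets"]}

```bash
mkdir -p pics; python3 - <<'E'
from station import monitor, viewer
import cv2, numpy as np, pickle
f={}
for n in ("scene","top"):
    d=viewer.grab_frame(n); f[n]=d; cv2.imwrite(f"pics/{n}0.png",d["color"]); print(n,d["fovy"],d["cx"],d["cy"],np.round(d["R"],3).tolist(),np.round(d["t"],3))
pickle.dump(f,open("f0.pkl","wb")); s=monitor.get_state(); print(s)
E
```

```text
scene 54.27681731767502 280.83944718402176 212.89641273109547 [[-0.276, 0.961, -0.0], [0.642, 0.184, -0.744], [-0.715, -0.206, -0.668]] [ 0.15  -0.212  1.218]
top 55.754885010434734 279.96082340713906 207.44331461341528 [[0.019, -1.0, -0.019], [-0.998, -0.017, -0.066], [0.066, 0.02, -0.998]] [-0.055  0.425  0.901]
{'t': 0.1, 'q': array([-8.37888410e-01,  3.59298692e-01,  1.11846160e-02, -3.26609386e-04,
       -1.22411486e+00, -2.88119581e-01]), 'qd': array([ 0.00118897, -0.00133517,  0.00203939,  0.00140784, -0.00048775,
       -0.00097186]), 'joint_efforts': array([-1.09328197e-03, -5.84163702e+01,  2.93750900e+01,  7.01542899e+00,
        1.01918538e-02, -5.50750144e-05]), 'eef_pos': array([ 0.29025641, -0.60896556,  0.24773868]), 'ee_rot': array([ 3.14013184e+00, -1.12716827e-04, -2.69691543e+00]), 'force': array([-0.47080394, -0.51466881, -0.73132618]), 'moment': array([-0.00484752, -0.02913138, -0.01395529]), 'gripper_force': 0.0, 'width': 0.08776876977097033}
```

View pics/top0.png

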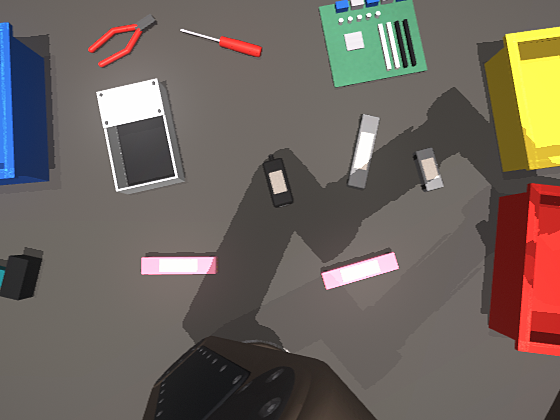

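View pics/scene0.png

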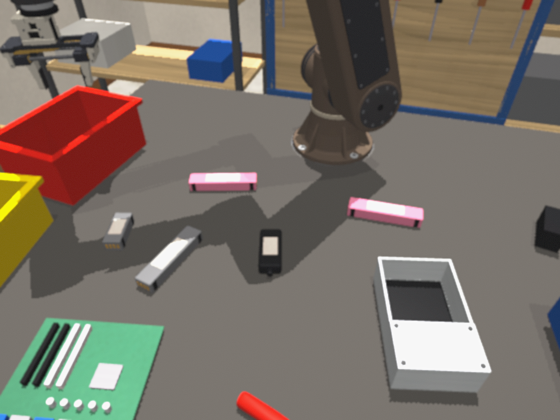

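The top view shows the long grey pack at about (363,151), the short pack at (429,169), the adapter at (278,181) and the tray at (140,135), with its cover at the upper (far) end. The scene view has the pack at (170,257) and the tray at (425,320). The pink packs are decoys. I'll zoom in for corners.

```bash
cat > h.py <<'E'
import numpy as np, cv2, pickle
def ray(d,p):
    f=210/np.tan(np.radians(d["fovy"]/2)); R=np.array(d["R"]); t=np.array(d["t"])
    v=R.T@np.array([(p[0]-d["cx"])/f,(p[1]-d["cy"])/f,1]); return -R.T@t, v/np.linalg.norm(v)
def plane(d,p,z):
    c,v=ray(d,p); return c+v*(z-c[2])/v[2]
def tri(d1,p1,d2,p2):
    a,u=ray(d1,p1); b,v=ray(d2,p2)
    s=np.linalg.lstsq(np.c_[u,-v],b-a,rcond=None)[0]
    P,Q=a+u*s[0],b+v*s[1]; return (P+Q)/2, np.linalg.norm(P-Q)
def proj(d,X):
    f=210/np.tan(np.radians(d["fovy"]/2)); c=np.array(d["R"])@X+d["t"]; return f*c[:2]/c[2]+[d["cx"],d["cy"]]
def crop(im,x,y,w,h,k):
    return cv2.resize(im[y:y+h,x:x+w],None,fx=k,fy=k,interpolation=cv2.INTER_CUBIC)
E
python3 - <<'E'
from h import *
f=pickle.load(open("f0.pkl","rb")); T=f["top"]["color"]; S=f["scene"]["color"]
m=np.zeros((600,800,3),np.uint8)
def put(im,x,y): m[y:y+im.shape[0],x:x+im.shape[1]]=im
put(crop(T,340,105,66,100,3),0,0)      # 198x300
put(crop(T,85,70,110,130,3),200,0)      # 330x390
put(crop(S,130,220,80,75,3),540,0)     # 240x225
put(crop(S,365,245,125,150,2),540,240)  # 250x300
cv2.imwrite("pics/m1.png",m)
d=f["top"]
for n,p,z in [("pack",(363,151),.028),("tray",(140,135),.06),("short",(429,169),.028),("adp",(278,181),.03)]: print(n,plane(d,p,z).round(3))
E
```

```text
pack [ 0.558 -0.235  0.028]
tray [0.58  0.267 0.06 ]
short [ 0.518 -0.384  0.028]
adp [ 0.485 -0.042  0.03 ]
```

View pics/m1.png

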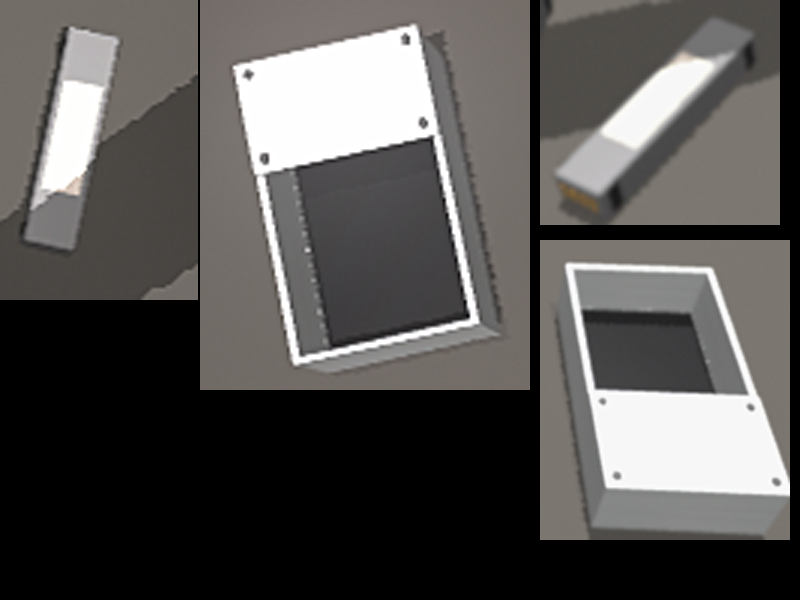

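Montage (top view 3x, scene 3x/2x): the pack's four top corners and the tray's four rim/cover corners are clear in both views. I'll triangulate them.

```bash
python3 - <<'E'
from h import *
f=pickle.load(open("f0.pkl","rb")); A,B=f["top"],f["scene"]
o=lambda p,ox,oy,k,x,y:((p[0]-ox+.5)/k-.5+x,(p[1]-oy+.5)/k-.5+y)
pt=[(68,28),(118,39),(74,248),(24,240)]; ps=[(612,192),(558,172),(710,18),(752,36)]
tt=[(233,66),(416,26),(477,322),(295,363)]; ts=[(790,492),(605,487),(567,264),(713,268)]
for nm,a,b,ka,kb in [("pack",pt,ps,(0,0,3,340,105),(540,0,3,130,220)),("tray",tt,ts,(200,0,3,85,70),(540,240,2,365,245))]:
    P=[]
    for p,q in zip(a,b):
        X,e=tri(A,o(p,*ka),B,o(q,*kb)); P.append(X); print(nm,X.round(4),round(e,4))
    P=np.array(P); ax=(P[0]+P[1]-P[2]-P[3])/2; ay=(P[0]+P[3]-P[1]-P[2])/2
    print(" centre",P.mean(0).round(4),"len",np.linalg.norm(ax).round(4),"wid",np.linalg.norm(ay).round(4),"yaw",np.degrees(np.arctan2(ax[1],ax[0])).round(2),np.degrees(np.arctan2(-ay[0],ay[1])).round(2))
    z={"pack":.028,"tray":.066}[nm]
    Q=np.array([plane(A,o(p,*ka),z) for p in a]);ax=(Q[0]+Q[1]-Q[2]-Q[3])/2; ay=(Q[0]+Q[3]-Q[1]-Q[2])/2
    print(" top@z",Q.mean(0).round(4),np.linalg.norm(ax).round(4),np.linalg.norm(ay).round(4),np.degrees(np.arctan2(ax[1],ax[0])).round(2))
    Q=np.array([plane(B,o(p,*kb),z) for p in b]);ax=(Q[0]+Q[1]-Q[2]-Q[3])/2; ay=(Q[0]+Q[3]-Q[1]-Q[2])/2
    print(" scene@z",Q.mean(0).round(4),np.linalg.norm(ax).round(4),np.linalg.norm(ay).round(4),np.degrees(np.arctan2(ax[1],ax[0])).round(2))
E
```

```text
pack [ 0.6414 -0.2292  0.0295] 0.0067
pack [ 0.6349 -0.2697  0.0278] 0.0021
pack [ 0.4743 -0.2379  0.0273] 0.0002
pack [ 0.4803 -0.2012  0.0243] 0.001
 centre [ 0.5577 -0.2345  0.0272] len 0.1636 wid 0.0392 yaw -10.52 -9.26
 top@z [ 0.5582 -0.2353  0.028 ] 0.1657 0.0385 -11.34
 scene@z [ 0.5583 -0.233   0.028 ] 0.1606 0.0404 -10.4
tray [0.6739 0.3656 0.0689] 0.0029
tray [0.7069 0.2316 0.0663] 0.0017
tray [0.4859 0.1793 0.065 ] 0.0
tray [0.4534 0.3132 0.0654] 0.0021
 centre [0.58   0.2724 0.0664] len 0.2269 wid 0.1379 yaw 13.35 13.76
 top@z [0.5803 0.273  0.066 ] 0.2282 0.1382 14.01
 scene@z [0.58   0.2723 0.066 ] 0.2256 0.1388 13.15
```

Call:
servo_tool(targets=[{"xyz":[-3.2,1.98,0],"angular":[0,0,0],"claw":8.7},{"xyz":[-3.2,1.98,0],"angular":[0,0,0],"claw":8.7},{"xyz":[-3.2,1.98,0],"angular":[0,0,0],"claw":8.7},{"xyz":[-3.2,1.98,0],"angular":[0,0,0],"claw":8.7},{"xyz":[-3.2,1.98,0],"angular":[0,0,0],"claw":8.7},{"xyz":[-3.2,1.98,0],"angular":[0,0,0],"claw":8.7},{"xyz":[-3.2,1.98,0],"angular":[0,0,0],"claw":8.7},{"xyz":[-3.2,1.98,0],"angular":[0,0,0],"claw":8.7},{"xyz":[-3.2,1.98,0],"angular":[0,0,0],"claw":8.7},{"xyz":[-3.2,1.98,0],"angular":[0,0,0],"claw":8.7},{"xyz":[-3.2,1.98,0],"angular":[0,0,0],"claw":8.7},{"xyz":[-3.2,1.98,0],"angular":[0,0,0],"claw":8.7},{"xyz":[0,0,1],"angular":[0,0,7.3],"claw":8.7},{"xyz":[0,0,1],"angular":[0,0,7.3],"claw":8.7},{"xyz":[0,0,1],"angular":[0,0,7.3],"claw":8.7},{"xyz":[0,0,1],"angular":[0,0,7.3],"claw":8.7},{"xyz":[0,0,1],"angular":[0,0,7.3],"claw":8.7},{"xyz":[0,0,0],"angular":[0,0,0],"claw":8.7}])

```text
t: 1.9
eef_pos: [0.5337, -0.2293, 0.1968]
ee_rot: [3.141, -0.003, 2.947]
force: [0.3, -0.4, 0.2]
width: 0.0868
gripper_force: 0.0
```

```bash
python3 - <<'E'
from station import monitor, viewer
from h import *
d=viewer.grab_frame("wrist"); cv2.imwrite("pics/w1.png",d["color"]); pickle.dump(d,open("w1.pkl","wb"))
s=monitor.get_state(); print(s["t"],s["eef_pos"],np.degrees(s["ee_rot"]),s["q"])
E
```

```text
1.95 [ 0.53427373 -0.22950697  0.19781976] [-1.79992550e+02 -1.09985292e-01  1.69137330e+02] [-6.96577203e-02  2.45570025e-01 -2.69759192e-01 -1.15454887e-04
 -1.05738849e+00 -1.69067103e+00]
```

View pics/w1.png

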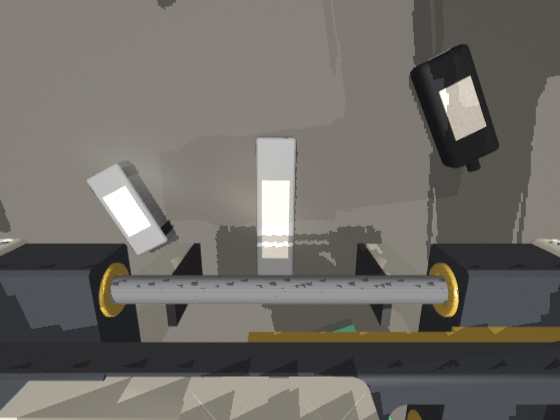

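The wrist view shows the pack centred between the open fingers, its near-end top corners at (257,139) and (296,139), with sides running straight down to row 270. The short pack is left and the adapter right, both clear of the fingers.

```bash
python3 - <<'E'
from h import *
d=pickle.load(open("w1.pkl","rb")); A=pickle.load(open("f0.pkl","rb"))["top"]
for p in [(257,139),(296,139),(258,270),(293,270)]: print(plane(d,p,.028).round(4))
for w,a in [((257,139),(74,248)),((296,139),(24,240))]: print(tri(d,w,A,((a[0]+.5)/3-.5+340,(a[1]+.5)/3-.5+105)))
E
```

```text
[ 0.4718 -0.2394  0.028 ]
[ 0.4791 -0.2023  0.028 ]
[ 0.6088 -0.2679  0.028 ]
[ 0.6162 -0.2303  0.028 ]
(array([ 0.47287857, -0.23846926,  0.02948656]), np.float64(0.0028646854420250035))
(array([ 0.48019829, -0.20170461,  0.01922469]), np.float64(0.001258723511387492))
```

Call:
servo_tool(targets=[{"xyz":[0,-0.25,3],"angular":[0,0,0.5],"claw":8.7},{"xyz":[0,0,3],"angular":[0,0,0],"claw":8.7},{"xyz":[0,0,3],"angular":[0,0,0],"claw":8.7},{"xyz":[0,0,3],"angular":[0,0,0],"claw":8.7},{"xyz":[0,0,3],"angular":[0,0,0],"claw":8.7},{"xyz":[0,0,1.5],"angular":[0,0,0],"claw":8.7},{"xyz":[0,0,0.7],"angular":[0,0,0],"claw":8.7},{"xyz":[0,0,0],"angular":[0,0,0],"claw":8.7},{"xyz":[0,0,0],"angular":[0,0,0],"claw":8.7}])

```text
t: 2.85
eef_pos: [0.5352, -0.2322, 0.0276]
ee_rot: [-3.142, 0.001, 2.942]
force: [-0.6, -0.6, 0.5]
width: 0.0869
gripper_force: 0.0
```

Call:
servo_tool(targets=[{"xyz":[0,0,0],"angular":[0,0,0],"claw":3.5},{"xyz":[0,0,0],"angular":[0,0,0],"claw":3.5},{"xyz":[0,0,0],"angular":[0,0,0],"claw":3.5},{"xyz":[0,0,0],"angular":[0,0,0],"claw":3.5},{"xyz":[0,0,0],"angular":[0,0,0],"claw":3.5},{"xyz":[0,0,0],"angular":[0,0,0],"claw":3.5},{"xyz":[0,0,0],"angular":[0,0,0],"claw":3.5},{"xyz":[0,0,0],"angular":[0,0,0],"claw":3.5}], force=45)

```text
t: 3.65
eef_pos: [0.5343, -0.2321, 0.0266]
ee_rot: [-3.142, -0.0, 2.941]
force: [-0.1, 0.4, -0.1]
width: 0.0397
gripper_force: 45.0
```

Call:
servo_tool(targets=[{"xyz":[0,0,-1],"angular":[0,0,0],"claw":3.5},{"xyz":[0,0,-3],"angular":[0,0,0],"claw":3.5},{"xyz":[0,0,-3],"angular":[0,0,0],"claw":3.5},{"xyz":[0,0,-4],"angular":[0,0,0],"claw":3.5},{"xyz":[0,0,-4],"angular":[0,0,0],"claw":3.5},{"xyz":[0,0,-3],"angular":[0,0,0],"claw":3.5},{"xyz":[0,0,0],"angular":[0,0,0],"claw":3.5},{"xyz":[0,0,0],"angular":[0,0,0],"claw":3.5}])

```text
t: 4.45
eef_pos: [0.534, -0.2318, 0.207]
ee_rot: [3.141, 0.001, 2.94]
force: [-0.2, -0.6, -3.4]
width: 0.0396
gripper_force: 45.0
```

Call:
servo_tool(targets=[{"xyz":[0.47,1.8,0],"angular":[0,0,0],"claw":3.5},{"xyz":[0.94,3.63,0],"angular":[0,0,0],"claw":3.5},{"xyz":[0.94,3.63,0],"angular":[0,0,0],"claw":3.5},{"xyz":[0.94,3.63,0],"angular":[0,0,0],"claw":3.5},{"xyz":[0.94,3.63,0],"angular":[0,0,0],"claw":3.5},{"xyz":[0.94,3.63,0],"angular":[0,0,0],"claw":3.5},{"xyz":[0.94,3.63,0],"angular":[0,0,0],"claw":3.5},{"xyz":[0.94,3.63,0],"angular":[0,0,0],"claw":3.5},{"xyz":[0.94,3.63,0],"angular":[0,0,0],"claw":3.5},{"xyz":[0.94,3.63,0],"angular":[0,0,0],"claw":3.5},{"xyz":[0.94,3.63,0],"angular":[0,0,0],"claw":3.5},{"xyz":[0.94,3.63,0],"angular":[0,0,0],"claw":3.5},{"xyz":[0.94,3.63,0],"angular":[0,0,0],"claw":3.5},{"xyz":[0.47,1.83,0],"angular":[0,0,0],"claw":3.5},{"xyz":[0,0,0],"angular":[0,0,-6.3],"claw":3.5},{"xyz":[0,0,0],"angular":[0,0,-6.3],"claw":3.5},{"xyz":[0,0,0],"angular":[0,0,-6.3],"claw":3.5},{"xyz":[0,0,0],"angular":[0,0,-6.3],"claw":3.5},{"xyz":[0,0,0],"angular":[0,0,0],"claw":3.5}])

```text
t: 6.35
eef_pos: [0.508, 0.2539, 0.205]
ee_rot: [-3.14, -0.003, -2.902]
force: [0.3, 0.0, -3.3]
width: 0.0398
gripper_force: 45.0
```

Call:
servo_tool(targets=[{"xyz":[0,0,0],"angular":[0,3,0],"claw":3.5},{"xyz":[0,0,0],"angular":[0,5,0],"claw":3.5},{"xyz":[0,0,0],"angular":[0,5,0],"claw":3.5},{"xyz":[0,0,0],"angular":[0,5,0],"claw":3.5},{"xyz":[0,0,0],"angular":[0,5,0],"claw":3.5},{"xyz":[0,0,0],"angular":[0,4,0],"claw":3.5},{"xyz":[0,0,0],"angular":[0,3,0],"claw":3.5},{"xyz":[0,0,0],"angular":[0,0,0],"claw":3.5},{"xyz":[0,0,0],"angular":[0,0,0],"claw":3.5}])

```text
t: 7.25
eef_pos: [0.5089, 0.2545, 0.2053]
ee_rot: [-3.14, -0.524, -2.906]
force: [0.3, -0.5, -3.6]
width: 0.0397
gripper_force: 45.0
```

```bash
python3 - <<'E'
from station import monitor, viewer
from h import *
s=monitor.get_state(); print(s["t"],s["eef_pos"],np.degrees(s["ee_rot"]),s["q"].round(2),s["width"],s["gripper_force"])
a=viewer.grab_frame("scene");b=viewer.grab_frame("top"); pickle.dump((a,b,s),open("f1.pkl","wb"))
cv2.imwrite("pics/m2.png",np.hstack([crop(a["color"],300,130,200,300,2),crop(b["color"],60,40,200,300,2)]))
E
```

```text
7.25 [0.50892514 0.25449633 0.20532958] [-179.89289638  -30.01668283 -166.50016189] [ 0.67  0.53  0.15 -0.21 -1.68 -1.97] 0.03969636310361749 44.97371792793274Traceback (most recent call last):
  File "<stdin>", line 5, in <module>
    return _nx.concatenate(arrs, 1, dtype=dtype, casting=casting)
           ~~~~~~~~~~~~~~~^^^^^^^^^^^^^^^^^^^^^^^^^^^^^^^^^^^^^^^
ValueError: all the input array dimensions except for the concatenation axis must match exactly, but along dimension 0, the array at index 0 has size 580 and the array at index 1 has size 600
```

```bash
python3 - <<'E'
from h import *
a,b,s=pickle.load(open("f1.pkl","rb"))
cv2.imwrite("pics/m2.png",np.hstack([crop(a["color"],300,120,200,300,2),crop(b["color"],60,40,200,300,2)]))
th=np.radians(30);o=np.array([.58,.273,0]);F=np.array([np.cos(np.radians(13.7)),np.sin(np.radians(13.7)),0]);Y=np.array([-F[1],F[0],0]);Z=np.array([0,0,1])
f2=F*np.cos(th)-Z*np.sin(th);u=F*np.sin(th)+Z*np.cos(th)
p=s["eef_pos"];print("tray xy",(p-o)@F,(p-o)@Y)
for y in(-.02,.02):   # nose top/bottom corners, predicted pixels in montage
  for h in (-.0266,.0014):
    X=p+.11*f2+u*h+y*Y; print(y,h,((proj(a,X)-[300,120])*2).round(),((proj(b,X)-[60,40])*2+[400,0]).round())
E
```

```text
tray xy -0.07343509248715864 -0.0011439907862139105
-0.02 -0.0266 [249. 337.] [548. 161.]
-0.02 0.0014 [261. 332.] [536. 141.]
0.02 -0.0266 [300. 339.] [511. 169.]
0.02 0.0014 [314. 334.] [498. 149.]
```

View pics/m2.png

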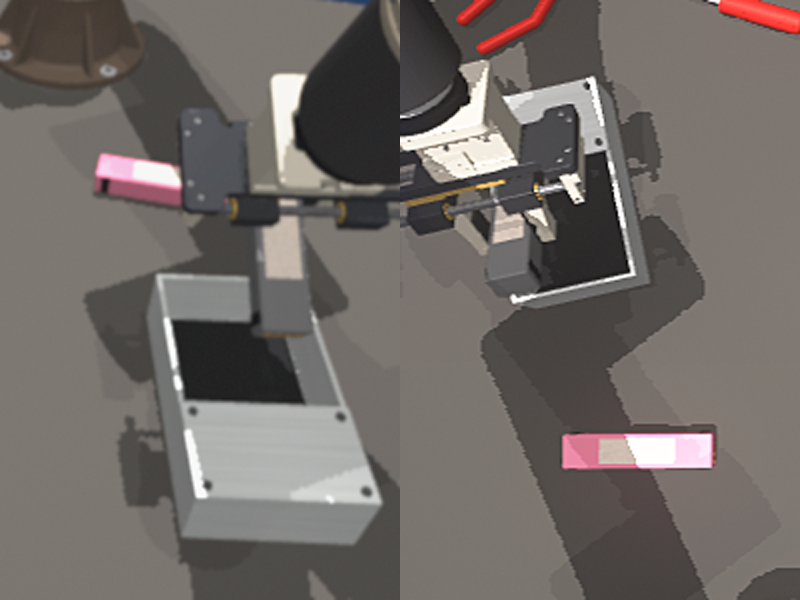

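The picture shows the pack nose over the opening at about (252–308, 333), within a few pixels of the prediction. The tilt has held and the nose is clear of the cover, so I'll lower and feed it in.

Call:
servo_tool(targets=[{"xyz":[-0.6,0.1,1],"angular":[0,0,0],"claw":3.5},{"xyz":[-1.2,0,2.1],"angular":[0,0,0],"claw":3.5},{"xyz":[-1.2,0,2.1],"angular":[0,0,0],"claw":3.5},{"xyz":[-1.2,0,2.1],"angular":[0,0,0],"claw":3.5},{"xyz":[-1.0,0,1.73],"angular":[0,0,0],"claw":3.5},{"xyz":[-0.6,0,1.04],"angular":[0,0,0],"claw":3.5},{"xyz":[0,0,0],"angular":[0,0,0],"claw":3.5},{"xyz":[0,0,0],"angular":[0,0,0],"claw":3.5}])

```text
t: 8.15
eef_pos: [0.5087, 0.2558, 0.091]
ee_rot: [-3.141, -0.523, -2.903]
force: [0.1, 0.3, -2.5]
width: 0.0395
gripper_force: 45.0
```

Call:
servo_tool(targets=[{"xyz":[-0.6,0,-0.35],"angular":[0,0,0],"claw":3.5},{"xyz":[-0.9,0,-0.52],"angular":[0,0,0],"claw":3.5},{"xyz":[-0.9,0,-0.52],"angular":[0,0,0],"claw":3.5},{"xyz":[-0.9,0,-0.52],"angular":[0,0,0],"claw":3.5},{"xyz":[-0.9,0,-0.52],"angular":[0,0,0],"claw":3.5},{"xyz":[-0.4,0,-0.23],"angular":[0,0,0],"claw":3.5},{"xyz":[0,0,0],"angular":[0,0,0],"claw":3.5},{"xyz":[0,0,0],"angular":[0,0,0],"claw":3.5}])

```text
t: 8.95
eef_pos: [0.5599, 0.2681, 0.0901]
ee_rot: [-3.141, -0.524, -2.903]
force: [-0.1, -0.3, -3.2]
width: 0.0397
gripper_force: 45.0
```

Call:
servo_tool(targets=[{"xyz":[-0.25,0,0.43],"angular":[0,0,0],"claw":3.5},{"xyz":[0,0,0],"angular":[0,0,0],"claw":3.5},{"xyz":[-0.37,0,0.64],"angular":[0,-5,0],"claw":3.5},{"xyz":[-0.34,0,0.73],"angular":[0,-5,0],"claw":3.5},{"xyz":[-0.29,0,0.79],"angular":[0,-5,0],"claw":3.5},{"xyz":[0,0,0],"angular":[0,0,0],"claw":3.5},{"xyz":[0,0,0],"angular":[0,0,0],"claw":3.5}])

```text
t: 9.65
eef_pos: [0.5595, 0.2683, 0.0624]
ee_rot: [-3.141, -0.263, -2.902]
force: [-0.2, 0.0, -2.7]
width: 0.0398
gripper_force: 45.0
```

Call:
servo_tool(targets=[{"xyz":[-0.23,0,0.86],"angular":[0,-5,0],"claw":3.5},{"xyz":[-0.16,0,0.91],"angular":[0,-5,0],"claw":3.5},{"xyz":[-0.08,0,0.95],"angular":[0,-5,0],"claw":3.5},{"xyz":[0,0,0],"angular":[0,0,0],"claw":3.5},{"xyz":[0,0,0],"angular":[0,0,0],"claw":3.5},{"xyz":[0,0,0],"angular":[0,0,0],"claw":3.5}])

```text
t: 10.25
eef_pos: [0.5614, 0.269, 0.0344]
ee_rot: [3.141, -0.0, -2.903]
force: [0.2, -0.9, -3.4]
width: 0.0401
gripper_force: 45.0
```

Level, no contact yet. Expected floor contact is at TCP z ≈ 0.031, so I'll lower in small steps.

Call:
servo_tool(targets=[{"xyz":[0,0,0.15],"angular":[0,0,0],"claw":3.5},{"xyz":[0,0,0.1],"angular":[0,0,0],"claw":3.5},{"xyz":[0,0,0.1],"angular":[0,0,0],"claw":3.5},{"xyz":[0,0,0],"angular":[0,0,0],"claw":3.5},{"xyz":[0,0,0],"angular":[0,0,0],"claw":3.5}])

```text
t: 10.75
eef_pos: [0.5605, 0.2683, 0.0306]
ee_rot: [3.141, 0.001, -2.903]
force: [1.7, -0.6, -1.7]
width: 0.04
gripper_force: 45.0
```

Call:
servo_tool(targets=[{"xyz":[0,0,0.05],"angular":[0,0,0],"claw":3.5},{"xyz":[0,0,0],"angular":[0,0,0],"claw":3.5},{"xyz":[0,0,0],"angular":[0,0,0],"claw":5.5},{"xyz":[0,0,0],"angular":[0,0,0],"claw":5.5},{"xyz":[0,0,0],"angular":[0,0,0],"claw":5.5},{"xyz":[0,0,0],"angular":[0,0,0],"claw":5.5}])

```text
t: 11.35
eef_pos: [0.56, 0.2683, 0.0297]
ee_rot: [-3.142, -0.0, -2.903]
force: [-0.5, -0.5, -0.0]
width: 0.0546
gripper_force: 0.0
```

Call:
servo_tool(targets=[{"xyz":[0,0,-0.5],"angular":[0,0,0],"claw":5.5},{"xyz":[0,0,-2],"angular":[0,0,0],"claw":5.5},{"xyz":[0,0,-3],"angular":[0,0,0],"claw":5.5},{"xyz":[0,0,-4],"angular":[0,0,0],"claw":5.5},{"xyz":[0,0,-4],"angular":[0,0,0],"claw":5.5},{"xyz":[0,0,-4],"angular":[0,0,0],"claw":5.5},{"xyz":[3,0,-2],"angular":[0,0,0],"claw":5.5},{"xyz":[3,0,0],"angular":[0,0,0],"claw":5.5},{"xyz":[0,0,0],"angular":[0,0,0],"claw":5.5},{"xyz":[0,0,0],"angular":[0,0,0],"claw":5.5}])

```text
t: 12.35
eef_pos: [0.5015, 0.2541, 0.2259]
ee_rot: [3.141, 0.001, -2.902]
force: [0.1, -0.4, -0.4]
width: 0.0551
gripper_force: 0.0
```

```bash
python3 - <<'E'
from station import monitor, viewer
from h import *
s=monitor.get_state(); print(s["t"],s["eef_pos"],s["force"])
a=viewer.grab_frame("scene");b=viewer.grab_frame("wrist"); pickle.dump((a,b),open("f2.pkl","wb"))
cv2.imwrite("pics/m3.png",np.hstack([crop(a["color"],365,240,125,150,2.8),cv2.resize(b["color"],(440,420)) if 0 else crop(b["color"],60,0,420,420,1)]))
E
```

```text
12.35 [0.50148942 0.2541102  0.22589716] [ 0.11642476 -0.41576781 -0.37047148]
```

View pics/m3.png

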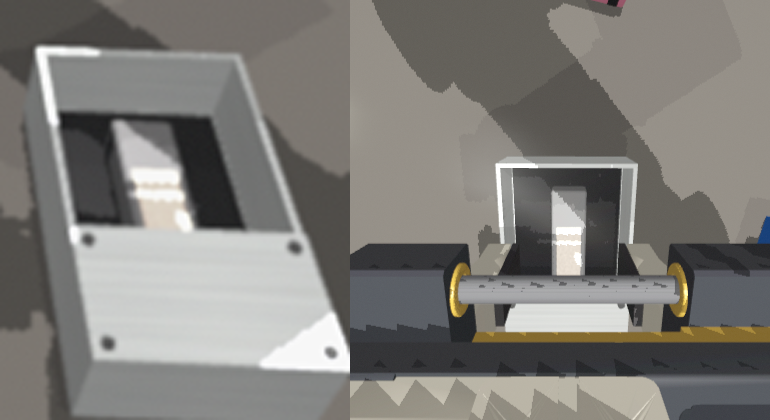

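The pack lies in the tray with its near end visible at wrist pixels (263–296, 187), parallel to the walls and with its far end under the cover. I'll check its height and place from both views.

```bash
python3 - <<'E'
from h import *
a,b=pickle.load(open("f2.pkl","rb")); o=np.array([.58,.273,0]);c,s=np.cos(np.radians(13.7)),np.sin(np.radians(13.7))
for w,q in [((263,187),(112,121)),((296,187),(174,124))]:
    X,e=tri(b,w,a,(q[0]/2.8+365,q[1]/2.8+240)); d=X-o
    print("tray frame",(c*d[0]+s*d[1]).round(4),(-s*d[0]+c*d[1]).round(4),X[2].round(4),e.round(4))
E
```

```text
tray frame -0.0842 -0.0164 0.0246 0.0029
tray frame -0.0834 0.023 0.025 0.0082
```

```bash
python3 -c "
from station import order; print(order.job_done())"
```

```text
the job is handed in; nothing more can be done
None
```

The long pack lies flat on the tray floor, about centred with its far end under the cover, going by the last camera and force readings; I released it gently and handed the job in at about 12.5 s, never touching the short pack or the adapter, and no verdict was returned.

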